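# Cap the macro lens and put it away

## Task

Put the lens away free of dust: pick up the lens cap by pinching its two sprung grips together, lower it into the front rim of the lens standing in the open drawer until it sits flat and fully home, and let go so that its tabs spring out under the rim. Then push the drawer fully shut with the capped lens in it. Never touch the lens's front glass, and leave the tin, the loupe and the tweezers as they are.

Things in the scene. Friction and masses are not known exactly. Their poses are not given: they have to be found in the camera images.
- cap: Lens cap lying grip side up on the mat: black disc 90 mm across, 30 mm high, about 70 g. Origin: centre of its underside, z up. Upward: round plug 0-10 mm (63 mm across, tapering out to 68.4 mm at 6 mm), flange 10-14 mm, then two light grey upright grips 14-30 mm, each 32 mm long along x, 6 mm thick, outer faces at y = +27 and -27 mm (54 mm apart) when free; low boss between them.
- cap_seat (a point): Centre of the underside of the cap's flange, 10 mm above the cap's origin, same axes; when the cap is home it coincides with point lens_rim. Pinched, the two grips stop with outer faces 37 mm apart; a squeeze of 15 to 30 N holds them there and carries the cap.
- cap_tab_a (a joint): How far the grip on the cap's +y side is pinched in towards the middle: 0 free, 0.0085 m on its stop. Its spring pushes back with 3 N at rest, 7.3 N at the stop. The grip carries a latch lip (20 mm wide, 1 to 4.5 mm above the cap's underside) that reaches 40 mm from the centre when free, 31.5 mm when pinched.
- cap_tab_b (a joint): The same for the grip on the -y side.
- lens_rim (a point): Centre of the lens's front rim, level with its flat top face, 106 mm above the bench; axes as drawer_front. Black macro lens 92 mm across, 92 mm tall, front up, held fast in the drawer's foam. Round mouth 73 mm across (cap fits at any yaw), rim lip 4 mm thick, below it an 85 mm groove for the cap's lips. Unpinched, the cap does not go in: its lips land on the rim.
- front_glass: The lens's domed front glass, 66 mm across, its crown 15 mm below the rim's top face (the seated cap hangs 10 mm deep and clears it). Origin 21 mm below the rim.
- lens_drawer (a joint): Opening of the lens drawer in m: 0 shut, at most 0.185; it starts 0.15 to 0.18 open. It stays where it is left; 2.5 N (plus some drag) moves it.
- drawer_front (a point): On the outer face of the drawer's wooden front, mid-width, 115 mm above the bench. Its x axis points level into the unit (push that way to shut), y along the front. Front 140 mm wide, 8 to 140 mm above the bench; 57 mm below this point a 24 mm brass knob stands out 22 mm. Lens axis 80 mm behind this face. The fixed dark wooden unit is 152 mm high; shut, the front stands 14 mm proud.
- tin: Bystander: round aluminium parts tin with a pale glass top, 72 mm across, 27 mm high; origin at the centre of its underside.
- loupe: Bystander: black eye loupe, 44 mm across at the foot, 42 mm high, standing; origin at the centre of its underside.
- tweezers: Bystander: steel tweezers, 150 mm long, 13 mm wide, 9 mm high, lying along their x axis near the far edge of the mat.
Not all that is in view belongs to the job. What is meant by the cap is not green, orange or purple, and is the larger of those in its own colour.

How it is judged:
On the way, in this order (a step that is already met when the one before it is completed fails the run):
1. the cap is lifted clear of the bench with both grips pinched in (value of joint each of cap_tab_a, cap_tab_b above 0.004 m and height (world z) of cap above 0.03 m), for 0.1 s.
2. with the drawer still open, the cap sits home in the lens rim with its tabs sprung out under the rim (value of joint lens_drawer above 0.02 m and horizontal distance between cap_seat and lens_rim below 0.004 m and z of cap_seat in the frame of lens_rim between -0.002 and 0.0025 m and angle between cap's own z axis and vertical below 0.06 rad and value of joint each of cap_tab_a, cap_tab_b below 0.0025 m), for 0.2 s.
At the end, for the whole second after the job is handed in: The drawer is shut (less than 5 mm open) and at rest inside it the cap sits home in the lens rim: within 4 mm of centred, its flange within 2.5 mm of the rim's top face, level within 0.06 rad, both tabs sprung out (each pinched in by less than 2.5 mm) (value of joint lens_drawer below 0.005 m and horizontal distance between cap_seat and lens_rim below 0.004 m and z of cap_seat in the frame of lens_rim between -0.002 and 0.0025 m and angle between cap's own z axis and vertical below 0.06 rad and value of joint each of cap_tab_a, cap_tab_b below 0.0025 m and linear speed of cap below 0.02 m/s); the robot touches nothing.
It fails at once if something presses on the lens's front glass (contact force between front_glass and anything else above 0.3 N).
It fails at once if the tin is shifted by more than 20 mm (distance of tin from where it was at the start of the episode above 0.02 m).
It fails at once if the loupe is shifted by more than 20 mm or tipped over (distance of loupe from where it was at the start of the episode above 0.02 m or angle between loupe's own z axis and vertical above 0.5 rad).
It fails at once if the tweezers are shifted by more than 20 mm (distance of tweezers from where it was at the start of the episode above 0.02 m).
It also fails if it takes over 54 s, if anything falls off the work surface, if the arm or the gripper's body presses on something with over 40 N, if the wrist force passes 120 N, or if a joint passes its speed limit or range.

## Robot

A 7-joint arm with a two-finger parallel gripper is mounted at the origin on the work surface. World frame = base frame: x ahead of the robot, y to its left, z up, the work surface at z = 0. Lengths are in m, angles in rad, forces in N, time in s.
With the tool pointing down it reaches from about 0.4 to 0.875 m from the base axis. Payload 19.3 kg.
Tool frame: the origin (TCP) lies between the finger pads; the fingertips stand bot.tcp_to_tips ahead of it and the grasp point (between the pads) is the TCP (bot.tcp_to_tips is the distance from the TCP to the fingertips, in m); z points along the fingers, y is the line along which they close (so a half turn about z gives the same grasp; the last joint's range is limited). The gripper opens to 85 mm and grips with 20 to 120 N. Pads are 22 mm wide; open, the fingers measure 114 mm over their backs; the gripper's body (76 mm by 85 mm) begins 54 mm behind the grasp point. The pads swing forward as they close: fully open they stand 13 mm farther back than shut.
Start: joints at [-1.195, 0.521, -0.036, 1.599, 0.021, 1.021, -0.113], TCP at [0.27, 0.564, 0.217] pointing down, gripper open.
Joint ranges: [-2.91, 2.91], [-0.3, 2.13], [-1.5, 1.42], [0.17, 2.43], [-1.26, 4.41], [0.16, 1.93], [-2.52, 2.52]. Speed limits (rad/s): [1.89, 1.89, 2.39, 2.39, 3.01, 3.01, 3.01].

## Interface

Orientations are given as [roll, pitch, yaw] about the fixed x, y, z axes, in that order (R = Rz(yaw) Ry(pitch) Rx(roll)).
In Python, from workcell import telemetry, grab_frame, bot gives the robot as it stands. The module is installed in compiled form; this text tells all that it offers.
- The arm moves only by the shell command python3 -m crank 'ROWS' [FORCE]. ROWS is text: rows parted by semicolons, each of 7 numbers parted by spaces: the finger opening in m, from 0 to 0.0854, then the shift along the tool's x, y, z in m, then the turn, a rotation vector about the tool's x, y, z in degrees. A call has exactly 8 rows; each row shifts and turns the commanded pose from where the row before left it, along the tool's axes as they then stand; what a row does not reach is not made up. A row lasts 1/12 s, in which the tool goes at most 41.7 mm and 7.16 degrees, less where a joint would pass 70% of its speed; a pose out of reach is approached as far as the arm can. A call with a gripper value outside its range is refused whole. The fingers move at their own pace and stop on an object; FORCE is the grip in N (left out, the last holds). Time passes only in rows, so rows that do not move let the fingers close, or fill a call up. It gives the time, the measured TCP pose, the force, the opening and the grip force at its end, in the units of the state.
- telemetry.observe(): the state, without advancing time (a new reading comes with each control period).
- grab_frame(name): name is "side" or "top"; returns a dict with "pixels" (384x512x3 uint8, red, green, blue), "depth" (384x512 float32, m along the optical axis (not along the pixel's ray), 0 where there is no reading), "vertical_fov" (degrees; the focal length in pixels is half the picture's height over the tangent of half this angle, whatever the lens; pixels are square), "cx", "cy" (the principal point, pixels), "distortion" ([k1, k2, p1, p2, k3] as OpenCV has them; the pictures are not rectified), "R" (3x3) and "t" (3): a world point X has camera coordinates R X + t. Camera axes: x right, y down, z forward; pixel columns grow to the right and rows downward; lengths in m; the calibration is good to about 2 mm. A picture is of the moment at which its call begins.
- bot.job_done(): hands the job in; it is judged then, once.
The state is a dict: "clock": time; "qpos": joint angles; "qd": joint speeds; "joint_efforts": joint torques, N m; "position": TCP position; "tool_rot": TCP orientation; "force": force on the tool from outside, world axes, zero at the start; "moment": the same for the moment, N m; "grip_width": finger opening in m; "finger_force": force on a finger pad.
Only numpy, scipy, OpenCV 4.12 (cv2) and the standard library are available. Lean on these libraries where they do the work, as an engineer would, in place of code of your own. Each camera call takes 0.05 s, during which the arm holds its last target. There are 200 camera calls.

## Working session

There is one attempt and no reset: what is moved stays moved. The work goes in short steps, Python scripts to look and compute and a shell command to move; the robot and the scene stay as the last step left them, time stands still between calls to the robot, and variables do not carry over. Pictures are saved under pics/ and viewed, at most 10 in all, crops included, and the job is handed in when it is done.

```bash
mkdir -p pics
cat > h.py <<'E'
import numpy as np, cv2
from workcell import telemetry, grab_frame, bot
def K(f):
    F=f["pixels"].shape[0]/2/np.tan(np.radians(f["vertical_fov"])/2)
    return np.array([[F,0,f["cx"]],[0,F,f["cy"]],[0,0,1]])
def ray(f,uv):
    p=cv2.undistortPoints(np.array(uv,float).reshape(-1,1,2),K(f),np.array(f["distortion"]))[:,0]
    R=np.array(f["R"]);d=np.c_[p,np.ones(len(p))]@R
    return -R.T@np.array(f["t"]),d
def onz(f,uv,z):
    o,d=ray(f,uv); return o+d*((z-o[2])/d[:,2])[:,None]
def cloud(f):
    h,w=f["depth"].shape;v,u=np.mgrid[:h,:w]
    o,d=ray(f,np.c_[u.ravel(),v.ravel()])
    return (o+d*f["depth"].reshape(-1,1)).reshape(h,w,3)
E
python3 - <<'E'
from h import *
import pickle
fs={}
for n in("top","side"):
    f=grab_frame(n);fs[n]=f
    cv2.imwrite(f"pics/{n}0.png",f["pixels"][...,::-1]); print(n,-np.array(f["R"]).T@f["t"])
pickle.dump(fs,open("f0.pkl","wb"))
s=telemetry.observe();print(s,bot.tcp_to_tips)
E
```

```text
top [ 0.49867485 -0.01884525  1.36490153]
side [0.29967382 0.991519   0.93973453]
{'clock': 0.1, 'qpos': array([-1.1951859 ,  0.52191913, -0.03629998,  1.59991702,  0.02118454,
        1.02109506, -0.11282105]), 'qd': array([-1.80382473e-03, -1.59079743e-03, -1.57359647e-03, -3.12735888e-04,
        1.63731080e-03,  1.01145999e-04,  5.30121230e-05]), 'joint_efforts': array([ 4.22541343e-03, -9.28484845e+01,  1.98460199e+00, -3.70523608e+01,
        1.81742065e-02,  5.43135626e-03,  5.97600842e-05]), 'position': array([0.26940687, 0.56362882, 0.21701774]), 'tool_rot': array([-3.14064076e+00,  6.61257220e-05,  2.69571772e+00]), 'force': array([ 0.33438733,  0.3370987 , -0.70849544]), 'moment': array([-0.06190853, -0.03164379,  0.01509583]), 'finger_force': 0.0, 'grip_width': 0.08562295943044017} 0.019
```

View pics/top0.png

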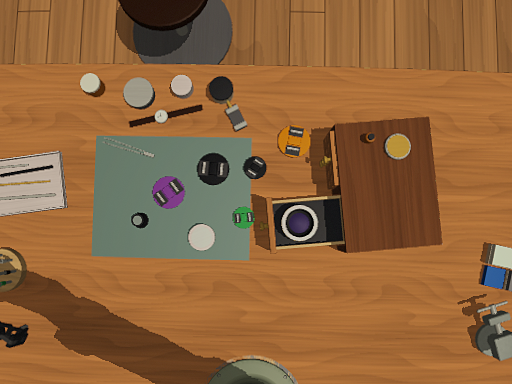

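View pics/side0.png

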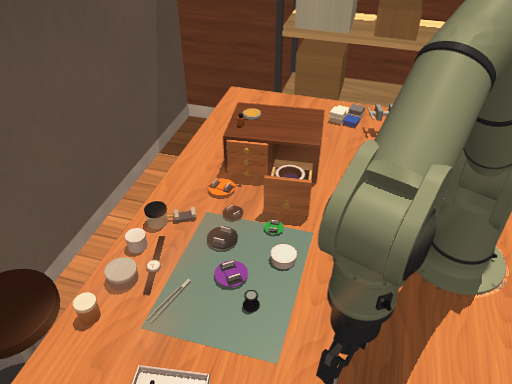

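Top view: the black capped candidates are the large disc at (213,168) and the small one at (255,167). Orange (294,141), purple (168,192) and green (243,217) are excluded, so the larger black one at (213,168) fits. The lens is at (299,222) in the open drawer, whose front is at about x=271. The side view agrees, with the cap at (222,237) and the lens at (290,173). Next I'll confirm with a crop and measure.

Run:
```python
from h import *
import pickle
fs=pickle.load(open("f0.pkl","rb"));f=fs["top"]
c=f["pixels"][130:270,150:350,::-1]
cv2.imwrite("pics/crop0.png",cv2.resize(c,None,fx=4,fy=4,interpolation=cv2.INTER_CUBIC))
P=cloud(f);px=f["pixels"].astype(int)
def near(u,v,r):
    V,U=np.mgrid[:384,:512];return (U-u)**2+(V-v)**2<r*r
m=near(213,168,24)
dark=m&(px.max(2)<75)&(P[...,2]<0.06)
(u,v),r=cv2.minEnclosingCircle(np.argwhere(dark)[:,::-1].astype(np.float32))
print("cap disc",u,v,r,onz(f,[(u,v)],.014))
g=near(213,168,15)&(px.min(2)>95)
n,l,s,ce=cv2.connectedComponentsWithStats(g.astype(np.uint8))
for i in range(1,n):
    if s[i,4]>8: 
        rc=cv2.minAreaRect(np.argwhere(l==i)[:,::-1].astype(np.float32)); print(s[i],ce[i],rc,onz(f,[ce[i]],.03), P[l==i].mean(0))
ring=near(299,222,26)&(px.min(2)>150)
n,l,s,ce=cv2.connectedComponentsWithStats(ring.astype(np.uint8));i=1+s[1:,4].argmax()
pts=np.argwhere(l==i)[:,::-1].astype(np.float32)
e=cv2.fitEllipse(cv2.convexHull(pts));print("lens",e,onz(f,[e[0]],.106),P[l==i].mean(0),s[i])
# drawer front top edge z~.14
Q=P[185:260,255:285].reshape(-1,3);Q=Q[(Q[:,2]>.132)&(Q[:,2]<.148)]
print(len(Q));rc=cv2.minAreaRect((Q[:,:2]*1000).astype(np.float32));print("front top",rc)
print(cv2.boxPoints(rc))
for n,uv in dict(small=(255,167),green=(243,217),tin=(201,237),loupe=(140,220),purple=(168,192)).items(): print(n,onz(f,[uv],.02).round(3))
```

```text
cap disc 212.5 168.5 16.324926376342773 [[0.6537344  0.12096914 0.014     ]]
[202 162   4  11  30] [203.6 166.9] ((203.6230926513672, 167.01539611816406), (2.4806947708129883, 10.294883728027344), 7.125016689300537) [[0.65577545 0.14370186 0.03      ]] [0.65631461 0.14424621 0.02548795]
[220 163   4  12  32] [221.15625 168.6875 ] ((221.1646270751953, 168.51828002929688), (2.6503570079803467, 11.153586387634277), 6.34019136428833) [[0.65187199 0.09573766 0.03      ]] [0.65225674 0.09601619 0.02668034]
lens ((299.256591796875, 222.5185546875), (35.376399993896484, 35.70303726196289), 104.8540267944336) [[ 0.51006295 -0.11302419  0.106     ]] [ 0.50993488 -0.11261385  0.10808978] [282 205  35  36 337]
323
front top ((502.38055419921875, -39.62452697753906), (139.8192596435547, 14.04387092590332), 6.180535793304443)
[[432.12128  -40.16999 ]
 [433.63324  -54.132233]
 [572.63983  -39.079063]
 [571.12787  -25.116821]]
small [[0.66  0.004 0.02 ]]
green [[0.522 0.034 0.02 ]]
tin [[0.465 0.146 0.02 ]]
loupe [[0.507 0.316 0.02 ]]
purple [[0.586 0.241 0.02 ]]
```

View pics/crop0.png

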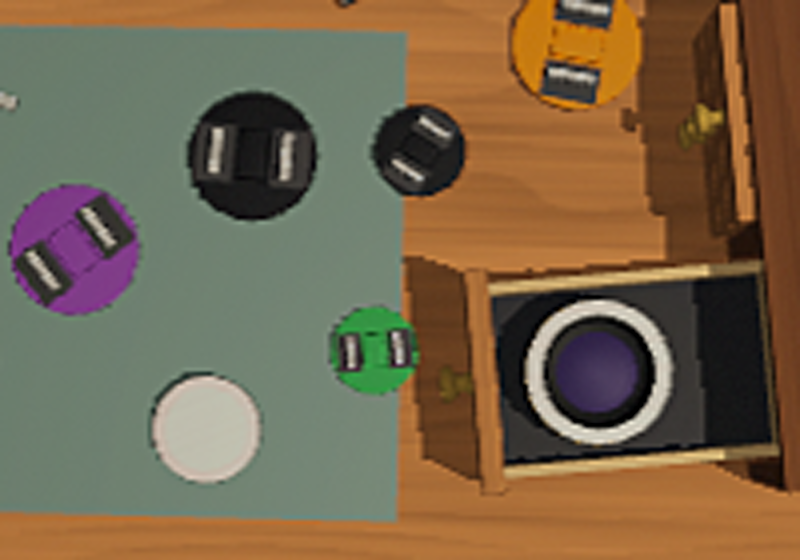

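The crop confirms it: the larger black cap, with grey grips, is at crop (253,157), and the smaller black decoy is at (418,150). The cap is at about (0.654, 0.120), its grips closing along world y within 5°. The lens is at (0.510, -0.113). First I turn the tool, then move across.

```bash
python3 -m crank '0.0854 0 0 0 0 0 -7; 0.0854 0 0 0 0 0 -7; 0.0854 0 0 0 0 0 -7; 0.0854 -0.026 -0.0255 0 0 0 0; 0.0854 -0.026 -0.0255 0 0 0 0; 0.0854 -0.026 -0.0255 0 0 0 0; 0.0854 -0.026 -0.0255 0 0 0 0; 0.0854 -0.026 -0.0255 0 0 0 0' 22; python3 -m crank '0.075 -0.026 -0.0255 0 0 0 0; 0.075 -0.026 -0.0255 0 0 0 0; 0.075 -0.026 -0.0255 0 0 0 0; 0.075 -0.026 -0.0255 0 0 0 0; 0.075 -0.026 -0.0255 0 0 0 0; 0.075 -0.026 -0.0255 0 0 0 0; 0.075 -0.026 -0.0255 0 0 0 0; 0.075 -0.026 -0.0255 0 0 0 0'
```

```text
clock: 0.77
position: [0.3898, 0.4249, 0.2173]
tool_rot: [-3.141, -0.0, 3.062]
force: [0.2, 0.6, -0.0]
grip_width: 0.0853
finger_force: 0.0
clock: 1.43
position: [0.581, 0.205, 0.2173]
tool_rot: [-3.141, -0.0, 3.062]
force: [0.8, 1.2, 0.2]
grip_width: 0.075
finger_force: 0.0
```

```bash
python3 -m crank '0.07 -0.0265 -0.0263 0 0 0 0; 0.07 -0.0265 -0.0263 0 0 0 0; 0.07 -0.0265 -0.0263 0 0 0 0; 0.07 0 0 0.03 0 0 0; 0.07 0 0 0.03 0 0 0; 0.07 0 0 0.03 0 0 0; 0.07 0 0 0.02 0 0 0; 0.07 0 0 0 0 0 0'
python3 - <<'E'
from h import *
f=grab_frame("side");print(telemetry.observe()["position"])
# expected pixel of cap and crop
P=np.array([[.654,.12,.03]]);R=np.array(f["R"])
uv=cv2.projectPoints(P,cv2.Rodrigues(R)[0],np.array(f["t"]),K(f),np.array(f["distortion"]))[0].ravel();print(uv)
u,v=uv.astype(int);c=f["pixels"][v-60:v+40,u-65:u+65,::-1]
cv2.imwrite("pics/side1.png",cv2.resize(c,None,fx=6,fy=6,interpolation=cv2.INTER_CUBIC)); print(u-65,v-60)
E
```

```text
clock: 2.1
position: [0.6506, 0.1212, 0.1029]
tool_rot: [-3.14, -0.006, 3.062]
force: [0.0, 0.4, -0.2]
grip_width: 0.0701
finger_force: 0.0
[0.651924   0.12140119 0.10563146]
[221.26210661 232.98985161]
156 172
```

View pics/side1.png

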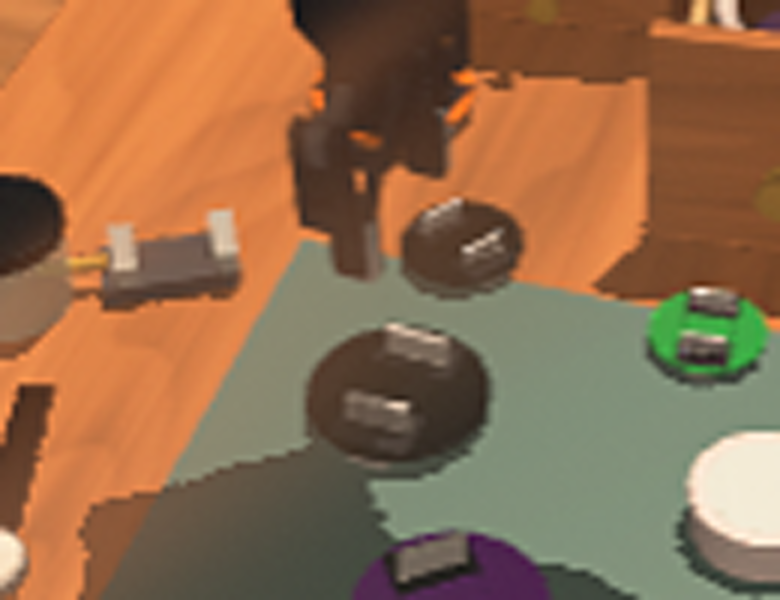

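The gripper is above the cap: the fingers are at crop (355,230) and (430,150), and the cap is at (398,395). Now I descend.

```bash
python3 - <<'E'
from h import *
f=grab_frame("side")
o,d=ray(f,[(156+355/6,172+278/6)])
for y in (.157,.163): print(y,(o+d*((y-o[1])/d[0,1]))[0])
print(telemetry.observe()["position"])
E
python3 -m crank '0.068 -0.001 -0.0007 0.02 0 0 0; 0.068 -0.001 -0.0007 0.02 0 0 0; 0.068 0 0 0.016 0 0 0; 0.068 0 0 0 0 0 0; 0.064 0 0 0 0 0 0; 0.064 0 0 0 0 0 0; 0.064 0 0 0 0 0 0; 0.064 0 0 0 0 0 0' 22
```

```text
0.157 [0.65372098 0.157      0.11937629]
0.163 [0.65117546 0.163      0.12527448]
[0.65303045 0.12169499 0.10753247]
clock: 2.87
position: [0.6558, 0.1204, 0.053]
tool_rot: [3.141, 0.002, 3.062]
force: [-0.2, 0.4, -0.5]
grip_width: 0.0641
finger_force: 0.0
```

Run:
```python
from h import *
f=grab_frame("side");p=telemetry.observe()["position"];print(p)
P=cloud(f);v,u=172,156
Q=P[v:v+100,u:u+130].reshape(-1,3)
m=(abs(Q[:,0]-p[0])<.02)&(abs(Q[:,1]-p[1])<.075)&(Q[:,2]>.02)
for lo in np.arange(.02,.12,.01):
    q=Q[m&(Q[:,2]>=lo)&(Q[:,2]<lo+.01)]
    if len(q): print(lo.round(2),len(q),"y",np.percentile(q[:,1],[0,25,50,75,100]).round(3),"x",q[:,0].min().round(3),q[:,0].max().round(3))
c=f["pixels"][v:v+100,u:u+130,::-1]
cv2.imwrite("pics/side2.png",cv2.resize(c,None,fx=6,fy=6,interpolation=cv2.INTER_CUBIC))
```

```text
[0.65560787 0.12027759 0.05264796]
0.02 86 y [0.09  0.1   0.122 0.144 0.154] x 0.636 0.669
0.03 29 y [0.092 0.098 0.141 0.144 0.147] x 0.638 0.668
0.07 15 y [0.083 0.086 0.087 0.123 0.16 ] x 0.641 0.662
0.08 41 y [0.084 0.088 0.091 0.162 0.168] x 0.639 0.663
0.09 39 y [0.084 0.088 0.154 0.164 0.168] x 0.639 0.668
0.1 38 y [0.083 0.088 0.09  0.159 0.166] x 0.639 0.664
0.11 22 y [0.069 0.084 0.086 0.087 0.163] x 0.637 0.654
```

View pics/side2.png

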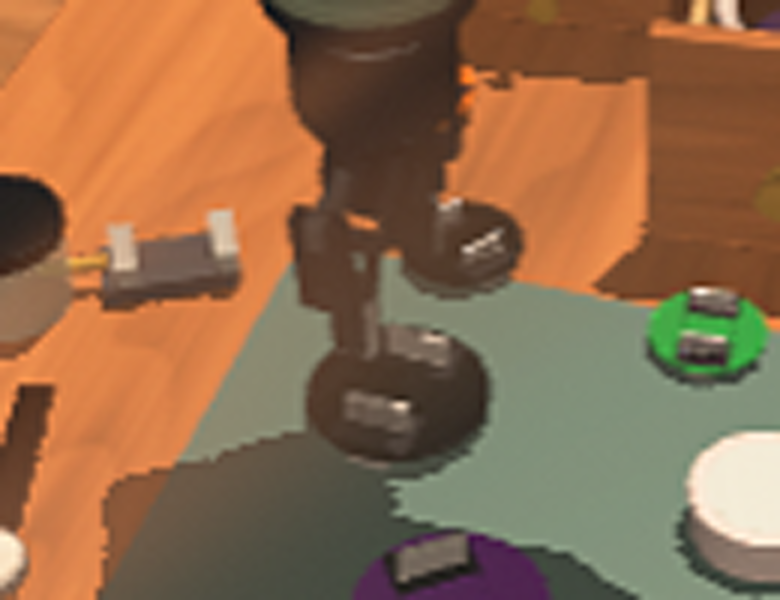

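Picture: the fingertips (near one at crop (355,355)) still hang well above the cap, at about z=0.072 by depth, which is higher than the nominal tip offset implies. I'll go down in small steps and watch both force and depth.

```bash
cat > tips.py <<'E'
from h import *
f=grab_frame("side");p=telemetry.observe()["position"];print(p)
P=cloud(f);Q=P[172:272,156:286].reshape(-1,3)
m=(abs(Q[:,0]-p[0])<.02)&(abs(Q[:,1]-p[1])<.075)&(Q[:,2]>.01)
for lo in np.arange(.01,.12,.005):
    q=Q[m&(Q[:,2]>=lo)&(Q[:,2]<lo+.005)]
    if len(q): print(lo.round(3),len(q),"y",np.percentile(q[:,1],[0,25,50,75,100]).round(3),"x",q[:,0].min().round(3),q[:,0].max().round(3))
E
python3 -m crank '0.064 0 0 0.002 0 0 0; 0.064 0 0 0.002 0 0 0; 0.064 0 0 0.002 0 0 0; 0.064 0 0 0.002 0 0 0; 0.064 0 0 0.002 0 0 0; 0.064 0 0 0.002 0 0 0; 0.064 0 0 0 0 0 0; 0.064 0 0 0 0 0 0'; python3 tips.py
```

```text
clock: 3.58
position: [0.655, 0.1201, 0.0393]
tool_rot: [-3.141, -0.0, 3.062]
force: [-0.0, -0.3, 0.3]
grip_width: 0.0638
finger_force: 0.0
[0.65506165 0.12016848 0.03947126]
0.01 69 y [0.073 0.1   0.148 0.157 0.165] x 0.636 0.675
0.015 99 y [0.088 0.109 0.126 0.149 0.166] x 0.635 0.674
0.02 47 y [0.093 0.113 0.122 0.13  0.148] x 0.636 0.669
0.025 37 y [0.093 0.098 0.141 0.145 0.151] x 0.637 0.668
0.03 26 y [0.093 0.096 0.1   0.143 0.15 ] x 0.635 0.665
0.06 10 y [0.085 0.087 0.087 0.09  0.159] x 0.64 0.66
0.065 15 y [0.084 0.086 0.09  0.161 0.164] x 0.638 0.66
0.07 21 y [0.085 0.088 0.091 0.163 0.165] x 0.639 0.663
0.075 25 y [0.083 0.088 0.156 0.162 0.167] x 0.638 0.663
0.08 16 y [0.086 0.09  0.158 0.164 0.166] x 0.639 0.663
0.085 18 y [0.086 0.088 0.091 0.162 0.167] x 0.64 0.662
0.09 13 y [0.083 0.087 0.09  0.158 0.168] x 0.639 0.652
0.095 12 y [0.082 0.086 0.088 0.089 0.159] x 0.638 0.653
0.1 9 y [0.081 0.085 0.086 0.158 0.164] x 0.638 0.648
0.105 17 y [0.065 0.086 0.158 0.179 0.183] x 0.636 0.669
0.11 26 y [0.058 0.106 0.18  0.182 0.185] x 0.636 0.668
0.115 33 y [0.058 0.155 0.172 0.179 0.184] x 0.636 0.666
```

```bash
python3 -m crank '0.064 0 0 0.002 0 0 0; 0.064 0 0 0.002 0 0 0; 0.064 0 0 0.002 0 0 0; 0.064 0 0 0.002 0 0 0; 0.064 0 0 0.002 0 0 0; 0.064 0 0 0.002 0 0 0; 0.064 0 0 0 0 0 0; 0.064 0 0 0 0 0 0'; python3 tips.py|head -14
```

```text
clock: 4.3
position: [0.655, 0.1201, 0.0274]
tool_rot: [-3.142, -0.0, 3.062]
force: [1.0, -0.2, 0.0]
grip_width: 0.0643
finger_force: 0.0
[0.65507978 0.12017571 0.02750707]
0.01 58 y [0.073 0.102 0.147 0.158 0.165] x 0.635 0.675
0.015 106 y [0.077 0.111 0.14  0.152 0.166] x 0.635 0.675
0.02 41 y [0.095 0.111 0.124 0.144 0.148] x 0.637 0.668
0.025 29 y [0.091 0.097 0.098 0.145 0.149] x 0.637 0.665
0.03 26 y [0.092 0.096 0.141 0.145 0.148] x 0.636 0.668
0.045 5 y [0.083 0.085 0.086 0.086 0.157] x 0.641 0.66
0.05 8 y [0.083 0.088 0.089 0.154 0.159] x 0.639 0.66
0.055 23 y [0.084 0.088 0.15  0.161 0.166] x 0.638 0.667
0.06 21 y [0.083 0.088 0.09  0.16  0.165] x 0.638 0.658
0.065 19 y [0.084 0.087 0.151 0.164 0.167] x 0.638 0.66
0.07 16 y [0.083 0.089 0.158 0.163 0.169] x 0.638 0.661
0.075 20 y [0.084 0.088 0.091 0.165 0.167] x 0.638 0.662
0.08 15 y [0.082 0.087 0.09  0.125 0.164] x 0.639 0.655
```

There's no contact, so the visual tip position is right (tips about 20 mm above the reported TCP). I continue down.

```bash
python3 -m crank '0.064 0 0 0.003 0 0 0; 0.064 0 0 0.003 0 0 0; 0.064 0 0 0.003 0 0 0; 0.064 0 0 0.003 0 0 0; 0.064 0 0 0.003 0 0 0; 0.064 0 0 0.003 0 0 0; 0.064 0 0 0.003 0 0 0; 0.064 0 0 0.0 0 0 0'; python3 tips.py|head -12
```

```text
clock: 5.02
position: [0.6547, 0.1201, 0.0058]
tool_rot: [-3.141, -0.001, 3.062]
force: [0.0, 0.3, -0.5]
grip_width: 0.0642
finger_force: 0.0
[0.65482577 0.12014122 0.00610035]
0.01 53 y [0.076 0.103 0.147 0.156 0.164] x 0.635 0.673
0.015 77 y [0.077 0.106 0.145 0.155 0.165] x 0.635 0.675
0.02 47 y [0.095 0.106 0.119 0.131 0.16 ] x 0.636 0.674
0.025 22 y [0.084 0.091 0.099 0.143 0.158] x 0.635 0.662
0.03 31 y [0.087 0.096 0.098 0.144 0.162] x 0.637 0.662
0.035 19 y [0.085 0.087 0.089 0.16  0.165] x 0.638 0.662
0.04 20 y [0.084 0.087 0.089 0.161 0.166] x 0.638 0.662
0.045 18 y [0.083 0.087 0.159 0.164 0.168] x 0.639 0.662
0.05 18 y [0.083 0.086 0.088 0.158 0.165] x 0.639 0.661
0.055 15 y [0.084 0.088 0.156 0.163 0.167] x 0.639 0.658
0.06 16 y [0.082 0.084 0.087 0.089 0.158] x 0.638 0.653
```

```bash
python3 -m crank '0.056 0 0 0.001 0 0 0; 0.056 0 0 0.001 0 0 0; 0.056 0 0 0.001 0 0 0; 0.056 0 0 0.001 0 0 0; 0.056 0 0 0.001 0 0 0; 0.056 0 0 0 0 0 0; 0.056 0 0 0 0 0 0; 0.056 0 0 0 0 0 0' 22;  python3 tips.py|head -5
```

```text
clock: 5.73
position: [0.655, 0.1202, 0.0015]
tool_rot: [3.142, -0.0, 3.062]
force: [0.3, 0.6, -0.0]
grip_width: 0.0561
finger_force: 0.2
[0.65502236 0.12015222 0.00149802]
0.01 49 y [0.077 0.102 0.152 0.157 0.163] x 0.635 0.675
0.015 82 y [0.087 0.109 0.129 0.151 0.169] x 0.635 0.674
0.02 37 y [0.094 0.098 0.115 0.126 0.155] x 0.636 0.661
0.025 21 y [0.085 0.096 0.099 0.146 0.16 ] x 0.636 0.659
```

```bash
python3 -m crank '0.05 0 0 0 0 0 0; 0.045 0 0 0 0 0 0; 0.04 0 0 0 0 0 0; 0.03 0 0 0 0 0 0; 0.03 0 0 0 0 0 0; 0.03 0 0 0 0 0 0; 0.03 0 0 0 0 0 0; 0.03 0 0 0 0 0 0' 22;  python3 tips.py|head -6
```

```text
clock: 6.45
position: [0.6555, 0.1201, 0.0024]
tool_rot: [3.141, 0.001, 3.062]
force: [-2.8, -2.4, 12.9]
grip_width: 0.0362
finger_force: 20.9
[0.6554633  0.12012367 0.00242648]
0.01 44 y [0.079 0.142 0.148 0.157 0.164] x 0.636 0.675
0.015 83 y [0.079 0.125 0.145 0.155 0.167] x 0.636 0.674
0.02 20 y [0.106 0.113 0.118 0.137 0.162] x 0.637 0.673
0.025 24 y [0.1   0.107 0.125 0.146 0.151] x 0.636 0.662
0.03 33 y [0.099 0.103 0.136 0.146 0.152] x 0.636 0.662
```

Pinched at 36 mm with 21 N, the tips resting on the flange. Now I lift.

```bash
python3 -m crank '0.03 0 0 -0.002 0 0 0; 0.03 0 0 -0.005 0 0 0; 0.03 0 0 -0.015 0 0 0; 0.03 0 0 -0.025 0 0 0; 0.03 0 0 -0.03 0 0 0; 0.03 0 0 -0.03 0 0 0; 0.03 0 0 -0.03 0 0 0; 0.03 0 0 -0.03 0 0 0'; python3 -m crank '0.03 0 0 -0.03 0 0 0; 0.03 0 0 -0.02 0 0 0; 0.03 0 0 0 0 0 0; 0.03 0 0 0 0 0 0; 0.03 0 0 0 0 0 0; 0.03 0 0 0 0 0 0; 0.03 0 0 0 0 0 0; 0.03 0 0 0 0 0 0'
python3 - <<'E'
from h import *
f=grab_frame("side");cv2.imwrite("pics/side3.png",f["pixels"][80:300,110:370][...,::-1].repeat(3,0).repeat(3,1)[:600,:780])
E
```

```text
clock: 7.17
position: [0.6549, 0.1201, 0.1713]
tool_rot: [3.141, 0.001, 3.062]
force: [0.9, 0.7, -0.9]
grip_width: 0.0354
finger_force: 22.7
clock: 7.83
position: [0.6548, 0.1201, 0.2178]
tool_rot: [-3.141, -0.001, 3.062]
force: [-0.2, -0.8, -0.7]
grip_width: 0.0359
finger_force: 22.7
```

View pics/side3.png

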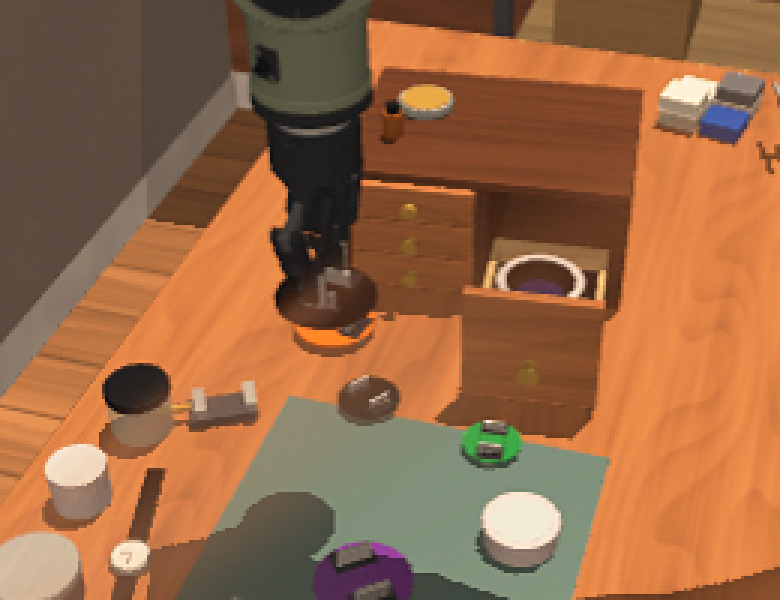

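The cap is held level at crop (327,298), grips pinched, and the lens ring is in view at (541,280). I carry it over the lens.

```bash
python3 -m crank '0.03 0.008 -0.015 0 0 0 0; 0.03 0.013 -0.026 0 0 0 0; 0.03 0.013 -0.026 0 0 0 0; 0.03 0.013 -0.026 0 0 0 0; 0.03 0.013 -0.026 0 0 0 0; 0.03 0.013 -0.026 0 0 0 0; 0.03 0.013 -0.026 0 0 0 0; 0.03 0.013 -0.026 0 0 0 0'; python3 -m crank '0.03 0.013 -0.026 0 0 0 0; 0.03 0.0125 -0.0205 0 0 0 0; 0.03 0 0 0 0 0 0; 0.03 0 0 0.02 0 0 0; 0.03 0 0 0.02 0 0 0; 0.03 0 0 0.02 0 0 0; 0.03 0 0 0 0 0 0; 0.03 0 0 0 0 0 0'
python3 - <<'E'
from h import *
import pickle
fs={n:grab_frame(n) for n in("side","top")};pickle.dump(fs,open("f1.pkl","wb"))
print(telemetry.observe()["position"])
a=fs["side"]["pixels"][130:230,230:360,::-1].repeat(6,0).repeat(6,1)
cv2.imwrite("pics/side4.png",a)
E
```

```text
clock: 8.55
position: [0.5398, -0.0695, 0.2183]
tool_rot: [-3.142, -0.0, 3.062]
force: [0.6, -0.2, -1.0]
grip_width: 0.0359
finger_force: 22.7
clock: 9.22
position: [0.5114, -0.1124, 0.1582]
tool_rot: [3.141, -0.002, 3.063]
force: [0.3, -1.0, 0.3]
grip_width: 0.0357
finger_force: 22.7
[ 0.51224864 -0.11265466  0.159478  ]
```

View pics/side4.png

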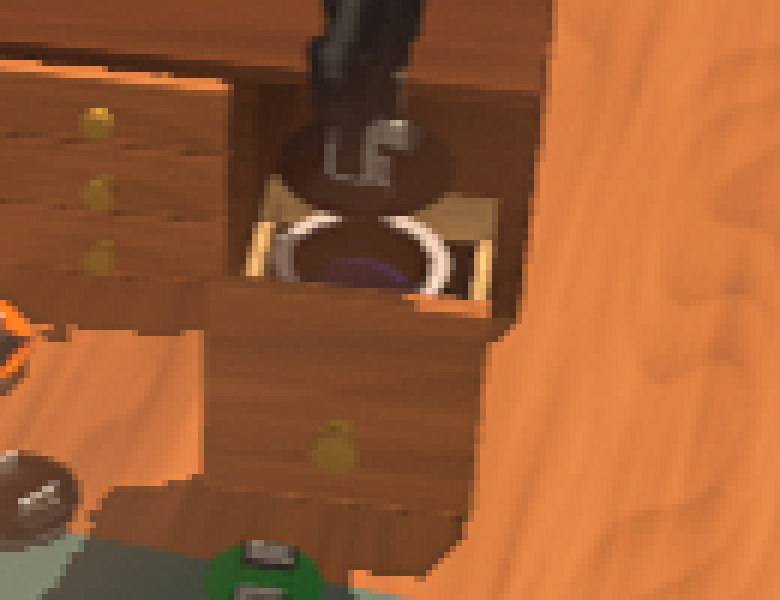

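Picture: the cap disc (crop centre about (364,165)) hangs directly above the white rim (about (363,262)). I check centring by depth and rays.

Run:
```python
from h import *
import pickle
fs=pickle.load(open("f1.pkl","rb"))
for n in("side","top"):
    f=fs[n];P=cloud(f).reshape(-1,3)
    m=(abs(P[:,0]-.512)<.055)&(abs(P[:,1]+.113)<.055)
    q=P[m&(P[:,2]>.160)&(P[:,2]<.178)]
    r=P[m&(P[:,2]>.102)&(P[:,2]<.112)]
    for k,a in(("cap",q),("rim",r)):
        if len(a)<10: print(n,k,len(a));continue
        h=cv2.convexHull(a[:,:2].astype(np.float32)); (c,rad)=cv2.minEnclosingCircle(h)
        print(n,k,len(a),np.round(c,4),round(rad,4),"x",a[:,0].min().round(4),a[:,0].max().round(4),"y",a[:,1].min().round(4),a[:,1].max().round(4),"z",np.median(a[:,2]).round(4))
f=fs["side"]
print("ray cap mid",onz(f,[(230+364/6,130+168/6)],.169)," edges",onz(f,[(230+272/6,130+170/6),(230+456/6,130+170/6)],.169)[:,0])
```

```text
side cap 300 [ 0.5043 -0.1115] 0.0474 x 0.4638 0.5515 y -0.1573 -0.0655 z 0.1709
side rim 114 [ 0.5076 -0.1167] 0.0473 x 0.4619 0.5518 y -0.1614 -0.0904 z 0.1074
top cap 0
top rim 0
ray cap mid [[ 0.50721306 -0.10670941  0.169     ]]  edges [0.55095403 0.46264283]
```

```bash
python3 -m crank '0.03 0.0005 -0.0009 0.014 0 0 0; 0.03 0 0 0.014 0 0 0; 0.03 0 0 0.011 0 0 0; 0.03 0 0 0.004 0 0 0; 0.03 0 0 0.002 0 0 0; 0.03 0 0 0 0 0 0; 0.03 0 0 0 0 0 0; 0.03 0 0 0 0 0 0'; python3 -m crank '0.03 0 0 0.001 0 0 0; 0.03 0 0 0.001 0 0 0; 0.03 0 0 0.001 0 0 0; 0.03 0 0 0.001 0 0 0; 0.03 0 0 0.001 0 0 0; 0.03 0 0 0.001 0 0 0; 0.03 0 0 0.001 0 0 0; 0.03 0 0 0 0 0 0'
```

```text
clock: 9.98
position: [0.5114, -0.1136, 0.1141]
tool_rot: [-3.142, 0.001, 3.062]
force: [-0.0, 0.4, -1.0]
grip_width: 0.0356
finger_force: 22.7
clock: 10.65
position: [0.5109, -0.1136, 0.1063]
tool_rot: [-3.142, -0.0, 3.062]
force: [-0.1, 1.2, -1.2]
grip_width: 0.0357
finger_force: 22.7
```

```bash
python3 -m crank '0.03 0 0 0.001 0 0 0; 0.03 0 0 0.001 0 0 0; 0.03 0 0 0.001 0 0 0; 0.03 0 0 0.001 0 0 0; 0.03 0 0 0.001 0 0 0; 0.03 0 0 0 0 0 0; 0.03 0 0 0 0 0 0; 0.03 0 0 0 0 0 0'
```

```text
clock: 11.32
position: [0.5111, -0.1136, 0.1015]
tool_rot: [-3.142, -0.0, 3.062]
force: [-0.8, 0.8, -0.9]
grip_width: 0.0358
finger_force: 22.7
```

```bash
python3 -m crank '0.03 0 0 0.0006 0 0 0; 0.03 0 0 0.0006 0 0 0; 0.03 0 0 0.0006 0 0 0; 0.03 0 0 0.0006 0 0 0; 0.03 0 0 0.0004 0 0 0; 0.03 0 0 0 0 0 0; 0.03 0 0 0 0 0 0; 0.03 0 0 0 0 0 0'
```

```text
clock: 11.98
position: [0.5111, -0.1136, 0.0987]
tool_rot: [-3.142, -0.0, 3.062]
force: [-0.2, 0.7, -1.1]
grip_width: 0.0357
finger_force: 22.7
```

```bash
python3 -m crank '0.03 0 0 0.0005 0 0 0; 0.03 0 0 0.0005 0 0 0; 0.03 0 0 0.0005 0 0 0; 0.03 0 0 0 0 0 0; 0.03 0 0 0 0 0 0; 0.03 0 0 0 0 0 0; 0.03 0 0 0 0 0 0; 0.03 0 0 0 0 0 0'
```

```text
clock: 12.65
position: [0.5113, -0.1137, 0.0983]
tool_rot: [-3.141, 0.001, 3.062]
force: [-7.3, 2.2, 25.8]
grip_width: 0.0355
finger_force: 29.4
```

Contact came at the expected height, with the flange on the rim. I ease off slightly and release.

```bash
python3 -m crank '0.03 0 0 -0.0006 0 0 0; 0.03 0 0 0 0 0 0; 0.04 0 0 0 0 0 0; 0.048 0 0 0 0 0 0; 0.056 0 0 0 0 0 0; 0.064 0 0 0 0 0 0; 0.066 0 0 0 0 0 0; 0.066 0 0 0 0 0 0' 20; python3 -m crank '0.066 0 0 -0.003 0 0 0; 0.066 0 0 -0.007 0 0 0; 0.066 0 0 -0.015 0 0 0; 0.066 0 0 -0.02 0 0 0; 0.066 0 0 -0.025 0 0 0; 0.066 0 0 -0.03 0 0 0; 0.066 0 0 -0.03 0 0 0; 0.066 0 0 -0.01 0 0 0'
```

```text
clock: 13.32
position: [0.5111, -0.1136, 0.0978]
tool_rot: [-3.142, -0.0, 3.062]
force: [0.4, 0.1, 0.0]
grip_width: 0.0657
finger_force: 0.0
clock: 13.98
position: [0.5123, -0.1139, 0.2424]
tool_rot: [-3.141, 0.005, 3.062]
force: [0.8, -0.2, 1.1]
grip_width: 0.0661
finger_force: 0.0
```

```bash
python3 -m crank '0.066 0 0 0 0 0 -5.4; 0.066 0 0 0 0 0 -5.4; 0.03 0.0004 0.0265 0 0 0 0; 0 0.0004 0.0265 0 0 0 0; 0 0.0004 0.0265 0 0 0 0; 0 0.0004 0.0265 0 0 0 0; 0 0.0004 0.0265 0 0 0 0; 0 0 0 0 0 0 0'
python3 - <<'E'
from h import *
import pickle
fs={n:grab_frame(n) for n in("side","top")};pickle.dump(fs,open("f2.pkl","wb"))
s=telemetry.observe();print(s["position"],s["qpos"])
a=fs["side"]["pixels"][100:230,210:360,::-1];b=fs["top"]["pixels"][150:280,230:380,::-1]
cv2.imwrite("pics/chk.png",cv2.resize(np.hstack([a,b]),(780,338),interpolation=cv2.INTER_CUBIC))
for n in fs:
    f=fs[n];P=cloud(f).reshape(-1,3)
    m=(abs(P[:,0]-.512)<.055)&(abs(P[:,1]+.113)<.055)
    for lo,hi in((.108,.114),(.118,.132)):
        q=P[m&(P[:,2]>lo)&(P[:,2]<hi)]
        if len(q): print(n,lo,len(q),np.median(q,0).round(4),q.min(0).round(4),q.max(0).round(4))
E
```

```text
clock: 14.65
position: [0.4941, 0.0228, 0.2382]
tool_rot: [3.14, 0.0, -3.027]
force: [-0.8, 0.7, 0.3]
grip_width: -0.0002
finger_force: 0.0
[0.49456414 0.01860924 0.23811207] [-0.09168839  0.29131274 -0.0813891   1.90822053  0.02888776  0.94289833
  1.49515975]
side 0.108 196 [ 0.502  -0.1183  0.1114] [ 0.4628 -0.1505  0.1083] [ 0.5508 -0.0855  0.114 ]
side 0.118 74 [ 0.508  -0.0931  0.1245] [ 0.4906 -0.1412  0.1183] [ 0.5248 -0.081   0.1306]
top 0.108 575 [ 0.5085 -0.1104  0.1101] [ 0.4658 -0.1553  0.108 ] [ 0.5546 -0.0664  0.114 ]
top 0.118 72 [ 0.5099 -0.1102  0.1241] [ 0.4941 -0.1389  0.1182] [ 0.5269 -0.0835  0.132 ]
```

View pics/chk.png

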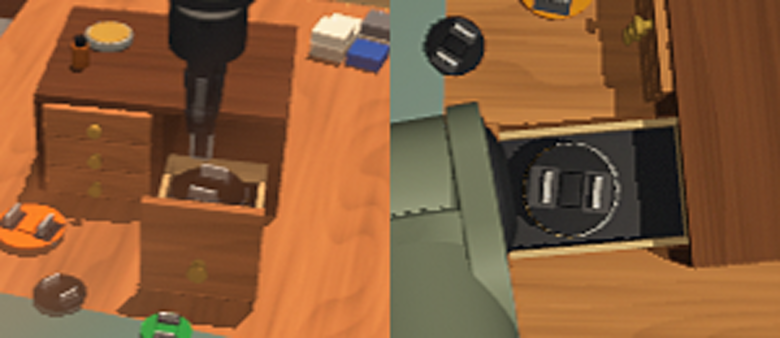

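Left: side view. Right: top view, with the cap centred in the rim at (571,188) and the grips free. Depth confirms it: flange top at 0.110 m and grips 55 mm apart, so the cap is home and sprung out. Now I lower the closed fingers in front of the drawer and push.

```bash
python3 -m crank '0 0 0 0.03 0 0 0; 0 0 0 0.03 0 0 0; 0 0 0 0.03 0 0 0; 0 0 0 0.03 0 0 0; 0 0 0 0.012 0 0 0; 0 0 0 0 0 0 0; 0 0 -0.005 0 0 0 0; 0 0 -0.005 0 0 0 0'; python3 -m crank '0 0 -0.005 0 0 0 0; 0 0 -0.005 0 0 0 0; 0 0 -0.005 0 0 0 0; 0 0 -0.005 0 0 0 0; 0 0 -0.005 0 0 0 0; 0 0 -0.005 0 0 0 0; 0 0 -0.005 0 0 0 0; 0 0 -0.005 0 0 0 0'
```

```text
clock: 15.42
position: [0.4964, 0.0071, 0.1069]
tool_rot: [-3.141, 0.001, -3.033]
force: [-0.2, 0.2, -0.6]
grip_width: -0.0
finger_force: 0.0
clock: 16.08
position: [0.5001, -0.032, 0.1058]
tool_rot: [3.141, -0.0, -3.032]
force: [-0.5, 2.6, 2.2]
grip_width: -0.0
finger_force: 1.5
```

Contact, and the drawer is moving. I keep pushing.

```bash
python3 -m crank '0 0 -0.007 0 0 0 0; 0 0 -0.008 0 0 0 0; 0 0 -0.008 0 0 0 0; 0 0 -0.008 0 0 0 0; 0 0 -0.008 0 0 0 0; 0 0 -0.008 0 0 0 0; 0 0 -0.008 0 0 0 0; 0 0 -0.008 0 0 0 0'; python3 -m crank '0 0 -0.008 0 0 0 0; 0 0 -0.008 0 0 0 0; 0 0 -0.008 0 0 0 0; 0 0 -0.008 0 0 0 0; 0 0 -0.006 0 0 0 0; 0 0 -0.004 0 0 0 0; 0 0 -0.003 0 0 0 0; 0 0 0 0 0 0 0'
python3 - <<'E'
from h import *
f=grab_frame("side");P=cloud(f).reshape(-1,3)
q=P[(abs(P[:,0]-.51)<.05)&(P[:,2]>.07)&(P[:,2]<.135)&(abs(P[:,1]+.14)<.06)]
h,e=np.histogram(q[:,1],bins=np.arange(-.2,-.08,.005));print(list(zip(e.round(3),h)))
E
```

```text
clock: 16.75
position: [0.5069, -0.0953, 0.1058]
tool_rot: [-3.142, -0.0, -3.033]
force: [-1.5, 3.3, 2.5]
grip_width: 0.0001
finger_force: 1.6
clock: 17.42
position: [0.512, -0.1399, 0.1058]
tool_rot: [-3.141, 0.0, -3.033]
force: [-0.2, -0.0, -0.3]
grip_width: 0.0001
finger_force: 0.0
[(np.float64(-0.2), np.int64(0)), (np.float64(-0.195), np.int64(0)), (np.float64(-0.19), np.int64(0)), (np.float64(-0.185), np.int64(0)), (np.float64(-0.18), np.int64(0)), (np.float64(-0.175), np.int64(0)), (np.float64(-0.17), np.int64(0)), (np.float64(-0.165), np.int64(48)), (np.float64(-0.16), np.int64(198)), (np.float64(-0.155), np.int64(175)), (np.float64(-0.15), np.int64(50)), (np.float64(-0.145), np.int64(1)), (np.float64(-0.14), np.int64(9)), (np.float64(-0.135), np.int64(9)), (np.float64(-0.13), np.int64(5)), (np.float64(-0.125), np.int64(0)), (np.float64(-0.12), np.int64(0)), (np.float64(-0.115), np.int64(0)), (np.float64(-0.11), np.int64(0)), (np.float64(-0.105), np.int64(0)), (np.float64(-0.1), np.int64(0)), (np.float64(-0.095), np.int64(0)), (np.float64(-0.09), np.int64(0))]
```

```bash
python3 -m crank '0 0 -0.004 0 0 0 0; 0 0 -0.004 0 0 0 0; 0 0 -0.004 0 0 0 0; 0 0 -0.004 0 0 0 0; 0 0 -0.003 0 0 0 0; 0 0 -0.003 0 0 0 0; 0 0 -0.003 0 0 0 0; 0 0 0 0 0 0 0'; python3 -m crank '0 0 -0.002 0 0 0 0; 0 0 -0.002 0 0 0 0; 0 0 -0.002 0 0 0 0; 0 0 -0.002 0 0 0 0; 0 0 -0.002 0 0 0 0; 0 0 -0.002 0 0 0 0; 0 0 -0.001 0 0 0 0; 0 0 -0.001 0 0 0 0'
```

```text
clock: 18.13
position: [0.5146, -0.1649, 0.1058]
tool_rot: [-3.141, 0.0, -3.033]
force: [0.4, -0.1, 0.3]
grip_width: 0.0
finger_force: 0.0
clock: 18.8
position: [0.516, -0.1781, 0.1058]
tool_rot: [3.142, -0.0, -3.033]
force: [-1.9, 2.8, 1.2]
grip_width: -0.0001
finger_force: 1.3
```

```bash
python3 -m crank '0 0 -0.001 0 0 0 0; 0 0 -0.001 0 0 0 0; 0 0 -0.001 0 0 0 0; 0 0 -0.001 0 0 0 0; 0 0 -0.001 0 0 0 0; 0 0 -0.001 0 0 0 0; 0 0 -0.001 0 0 0 0; 0 0 0 0 0 0 0'
python3 - <<'E'
from h import *
f=grab_frame("side");P=cloud(f).reshape(-1,3)
q=P[(abs(P[:,0]-.51)<.06)&(P[:,2]>.07)&(P[:,2]<.135)&(abs(P[:,1]+.2)<.04)]
print(len(q),np.median(q,0))
# drawers next door (shut) for reference
q=P[(abs(P[:,0]-.62)<.05)&(P[:,2]>.02)&(P[:,2]<.135)&(abs(P[:,1]+.2)<.06)];print(len(q),np.median(q,0))
E
```

```text
clock: 19.47
position: [0.5169, -0.1852, 0.1058]
tool_rot: [-3.141, 0.0, -3.033]
force: [-0.2, 1.3, -1.6]
grip_width: -0.0001
finger_force: 0.5
579 [ 0.50610448 -0.19977966  0.10059633]
860 [ 0.62247598 -0.19444741  0.07988991]
```

```bash
python3 -m crank '0 0 -0.001 0 0 0 0; 0 0 -0.001 0 0 0 0; 0 0 -0.001 0 0 0 0; 0 0 -0.001 0 0 0 0; 0 0 -0.001 0 0 0 0; 0 0 -0.001 0 0 0 0; 0 0 -0.0005 0 0 0 0; 0 0 0 0 0 0 0'
```

```text
clock: 20.18
position: [0.5175, -0.1899, 0.1058]
tool_rot: [3.14, -0.0, -3.031]
force: [-3.1, 11.1, 4.4]
grip_width: -0.0001
finger_force: 5.8
```

```bash
python3 -m crank '0 0 -0.0005 0 0 0 0; 0 0 -0.0005 0 0 0 0; 0 0 0 0 0 0 0; 0 0 0 0 0 0 0; 0 0 0 0 0 0 0; 0 0 0 0 0 0 0; 0 0 0 0 0 0 0; 0 0 0 0 0 0 0'
```

```text
clock: 20.85
position: [0.5176, -0.19, 0.1058]
tool_rot: [3.139, -0.001, -3.031]
force: [-3.7, 15.9, 6.7]
grip_width: -0.0002
finger_force: 8.5
```

It's on the stop: force rises with no further motion. I back off, raise and check.

```bash
python3 -m crank '0 0 0.003 0 0 0 0; 0 0 0.01 0 0 0 0; 0 0 0.02 0 0 0 0; 0 0 0.03 0 0 0 0; 0 0 0.03 0 0 0 0; 0 0 0.03 -0.02 0 0 0; 0 0 0 -0.03 0 0 0; 0 0 0 -0.03 0 0 0'; python3 -m crank '0 0 0.02 0 0 0 0; 0 0 0.03 0 0 0 0; 0 0 0.03 0 0 0 0; 0 0 0.02 0 0 0 0; 0 0 0 0 0 0 0; 0 0 0 0 0 0 0; 0 0 0 0 0 0 0; 0 0 0 0 0 0 0'
python3 - <<'E'
from h import *
f=grab_frame("side");P=cloud(f).reshape(-1,3)
for x in(.5,.63):
    q=P[(abs(P[:,0]-x)<.03)&(P[:,2]>.08)&(P[:,2]<.135)&(abs(P[:,1]+.2)<.04)];print(len(q),np.median(q,0).round(4))
cv2.imwrite("pics/end.png",f["pixels"][...,::-1])
E
```

```text
clock: 21.52
position: [0.5037, -0.0679, 0.1865]
tool_rot: [3.141, -0.001, -3.029]
force: [0.7, -1.3, 0.6]
grip_width: -0.0003
finger_force: 0.0
clock: 22.18
position: [0.4935, 0.0283, 0.1858]
tool_rot: [-3.141, 0.0, -3.034]
force: [-0.1, 0.3, -0.2]
grip_width: 0.0005
finger_force: 0.0
198 [ 0.4931 -0.2066  0.1074]
264 [ 0.6276 -0.1951  0.1086]
```

View pics/end.png

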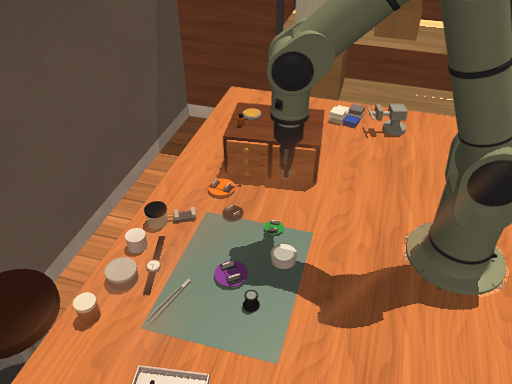

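The picture shows the drawer front flush with its neighbours at about (290,168), and the tin, loupe and tweezers where they were. I'm handing in.

```bash
python3 -c "
from workcell import bot
print(bot.job_done())"
```

```text
the job is handed in; nothing more can be done
None
```

I capped the lens, pushed the drawer to its stop and handed the job in at about 22 s; the hand-in gave no verdict, but before I shut the drawer depth showed the cap home with its tabs sprung out, and no bystander looked moved at the end.

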